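# Scrape the heat sinks off the bench shovel into the scrap bin

## Robot

A 6-joint arm with a two-finger parallel gripper is mounted at the origin on a cart in front of the work surface, level with it; the furniture and walls round the work are solid. World frame = base frame: x ahead of the robot, y to its left, z up, the work surface at z = 0. Lengths are in m, angles in rad, forces in N, time in s.
With the tool pointing down it reaches from about 0.35 to 0.775 m from the base axis. Payload 7.3 kg.
Tool frame: the origin (TCP) lies between the finger pads; the fingertips stand 8 mm ahead of it and the grasp point (between the pads) lies 11 mm behind it (robot.nose_length is the distance from the TCP to the fingertips, in m); z points along the fingers, y is the line along which they close (so a half turn about z gives the same grasp; the last joint's range is limited). The gripper opens to 92 mm and grips with 3 to 60 N. Pads are 19 mm wide; open, the fingers measure 130 mm over their backs; the gripper's body (75 mm by 190 mm) begins 47 mm behind the grasp point.
Start: joints at [1.072, 0.342, 1.524, -0, 1.275, -0.146], TCP at [0.181, 0.493, 0.235] pointing down, gripper open.
Joint ranges: [-2.53, 2.53], [-0.77, 2.02], [0.04, 2.7], [-1, 4.14], [0.28, 2.66], [-3.11, 3.11]. Speed limits (rad/s): [2.57, 2.57, 3.14, 3.14, 3.14, 3.14].

## Interface

Orientations are given as [roll, pitch, yaw] about the fixed x, y, z axes, in that order (R = Rz(yaw) Ry(pitch) Rx(roll)).
In Python, from cell import robot gives the robot as it stands. The module is installed in compiled form; this text tells all that it offers.
- The arm moves only by the shell command python3 -m jog 'ROWS' [FORCE]. ROWS is JSON, a list that holds one entry, the list of rows, each a list of 5 numbers: the gripper's target within -1 to 1 (fully open at 1, half-way at 0, shut at -1), then the shift along the tool's x, y, z in m, then the turn about the tool's z in rad. A call has 1 to 5 rows; each row is the pose to reach, as a shift and turn from the pose commanded when the call began, along the tool's axes at that moment; what a row does not reach only later rows make up. A row lasts 1/12 s, in which the tool goes at most 41.7 mm and 7.16 degrees, less where a joint would pass 70% of its speed; a pose out of reach is approached as far as the arm can. A call with a gripper value outside its range is refused whole. The fingers move at their own pace and stop on an object; FORCE is the grip in N (left out, the last holds). Time passes only in rows, so rows that repeat a pose let the fingers close. It gives the time, the measured TCP pose, the force, the opening and the grip force at its end, in the units of the state.
- robot.observe(): the state, without advancing time (a new reading comes with each control period).
- robot.read_camera(name): name is "side" or "top"; returns the picture (480x640x3 uint8, red, green, blue); there is no depth.
- robot.camera_model(name): a dict with "camera_matrix" (3x3 intrinsics, pixels), "position" and "attitude" of the camera in the world. Camera axes: x right, y down, z forward; pixel columns grow to the right and rows downward; lengths in m; the calibration is good to about 2 mm. A picture is of the moment at which its call begins. camera_model takes no time and is no camera call.
- robot.hand_in(): hands the job in; it is judged then, once.
The state is a dict: "time": time; "qpos": joint angles; "qvel": joint speeds; "joint_efforts": joint torques, N m; "tool_pos": TCP position; "tool_rot": TCP orientation; "contact_force": force on the tool from outside, world axes, zero at the start; "torque": the same for the moment, N m; "opening": finger opening in m; "grip_force": force on a finger pad.
Only numpy, scipy, OpenCV 4.12 (cv2) and the standard library are available. Lean on these libraries where they do the work, as an engineer would, in place of code of your own. Each camera call takes 0.05 s, during which the arm holds its last target. There are 200 camera calls.

## Task

Clear the loaded bench shovel: lift it by its handle with the two heat sinks riding on the blade, press its front edge onto the low front rim of the grey scrap bin, and tip it there, keeping the edge at the rim, until both heat sinks have slid off the blade into the bin. Then lay the empty shovel flat on the bench and let go. Do not touch the heat sinks with the gripper, do not shove or tip the bin, and leave the other things on the bench alone.

Things in the scene. Friction and masses are not known exactly. Their poses are not given: they have to be found in the camera images.
- shovel: Flat dark sheet-steel hand shovel, wooden handle straight back (-x) and parallel to the blade, 0.20 kg, 261 mm long. Blade 140 x 134 x 3 mm, open at the front; side walls 24 mm high, running down to the front edge; back wall 34 mm high. Origin: middle of the blade's underside; +x out over the open front edge, +z up. Empty or loaded it lies flat on its blade by itself, handle clear of the bench.
- shovel_lip (a point): Middle of the shovel's open front edge, on the underside of the blade: 70 mm ahead (+x) of the shovel's origin. Axes as the shovel's.
- shovel_handle (a point): Grip point in the wooden handle, 125 mm behind (-x) the shovel's origin and 36 mm above the underside of the blade. The handle is 22 mm wide (along the shovel's y), 30 mm high (its underside 21 mm above the bench when the shovel lies flat) and reaches from 85.5 to 190.5 mm behind the origin; the back wall of the blade is at 70 mm. Axes as the shovel's.
- bin: Loose grey steel stacking bin, 1.3 kg, holding only a small heat sink (44 x 36 x 22 mm) near the back; 200 mm long (x), 180 mm wide (y), walls 3 mm, open on top. Front wall (-x) low, 62 mm high; back 105 mm; side walls rise from 62 mm at the front to 105 mm over the first 65 mm. Origin: middle of the underside, +x from the low front to the back, z up; inner floor 7.5 mm up.
- bin_rim (a point): Middle of the top of the bin's low front rim (rounded, 6 mm thick), 62 mm above the bench and 98.5 mm ahead (-x) of the bin's origin; the rim runs 180 mm along the bin's y. Axes as the bin's.
- heatsink_a: Bright aluminium finned heat sink, 60 x 50 x 30 mm high (60 mm along the shovel), fins up, 0.11 kg, lying on the shovel's blade on its left (+y) side. Origin at the middle of its underside. Its friction on the blade is ordinary metal on metal: it starts to slide when the blade is tipped about 26 to 36 degrees.
- heatsink_b: The same kind of heat sink, 60 x 50 x 30 mm, on the right (-y) side of the blade. Origin at the middle of its underside.
- tape_roll: Roll of black insulating tape lying flat, 82 x 84 x 20 mm; bystander. Origin at the middle of its underside.
- transformer: Small mains transformer, 53 x 50 x 40 mm; bystander. Origin at the middle of its underside.
- multimeter: Yellow hand multimeter lying flat, 132 x 72 x 43 mm; bystander. Origin at the middle of its underside.

How it is judged:
On the way, in this order (a step that is already met when the one before it is completed fails the run):
1. the shovel's front edge is pressed on the bin's low front rim (over 1 N; at most 25 mm outside, 60 mm inside, 25 mm in height, 60 mm sideways), both heat sinks still on the blade (contact force between shovel and bin above 1 N and x of shovel_lip in the frame of bin_rim between -0.025 and 0.06 m and y of shovel_lip in the frame of bin_rim between -0.06 and 0.06 m and z of shovel_lip in the frame of bin_rim between -0.025 and 0.025 m and x of heatsink_a in the frame of shovel between -0.07 and 0.062 m and y of heatsink_a in the frame of shovel between -0.065 and 0.065 m and z of heatsink_a in the frame of shovel between -0.005 and 0.03 m and x of heatsink_b in the frame of shovel between -0.07 and 0.062 m and y of heatsink_b in the frame of shovel between -0.065 and 0.065 m and z of heatsink_b in the frame of shovel between -0.005 and 0.03 m), for 0.1 s.
2. both heat sinks have slid into the bin, the shovel's edge still at the rim (at most 30 mm outside, 80 mm inside, 35 mm above, 55 mm below it) (x of heatsink_a in the frame of bin between -0.085 and 0.1 m and y of heatsink_a in the frame of bin between -0.09 and 0.09 m and z of heatsink_a in the frame of bin between 0 and 0.08 m and x of heatsink_b in the frame of bin between -0.085 and 0.1 m and y of heatsink_b in the frame of bin between -0.09 and 0.09 m and z of heatsink_b in the frame of bin between 0 and 0.08 m and x of shovel_lip in the frame of bin_rim between -0.03 and 0.08 m and z of shovel_lip in the frame of bin_rim between -0.055 and 0.035 m), for 0.1 s.
At the end, for the whole second after the job is handed in: Both heat sinks lie at rest inside the bin; the bin stands flat within 50 mm of where it stood; the shovel lies released and at rest, blade flat on the bench (within 6 mm of its top and 0.06 rad of level) (x of heatsink_a in the frame of bin between -0.085 and 0.1 m and y of heatsink_a in the frame of bin between -0.09 and 0.09 m and z of heatsink_a in the frame of bin between 0 and 0.08 m and x of heatsink_b in the frame of bin between -0.085 and 0.1 m and y of heatsink_b in the frame of bin between -0.09 and 0.09 m and z of heatsink_b in the frame of bin between 0 and 0.08 m and linear speed of each of heatsink_a, heatsink_b, shovel below 0.03 m/s and height (world z) of shovel below 0.006 m and angle between each of shovel, bin's own z axis and vertical below 0.06 rad and distance of bin from where it was at the start of the episode below 0.05 m); the robot touches nothing.
It fails at once if the gripper touches a heat sink (over 1 N) (contact force between the fingers and heatsink_a above 1 N or contact force between the fingers and heatsink_b above 1 N).
It fails at once if the bin is shoved more than 60 mm or tipped more than 0.2 rad (distance of bin from where it was at the start of the episode above 0.06 m or angle between bin's own z axis and vertical above 0.2 rad).
It fails at once if a bystander (tape roll, transformer, multimeter) is moved more than 30 mm (distance of any of tape_roll, transformer, multimeter from where it was at the start of the episode above 0.03 m).
It also fails if it takes over 61 s, if anything falls off the work surface, if the arm or the gripper's body presses on something with over 40 N, if the wrist force passes 120 N, or if a joint passes its speed limit or range.

## Working session

There is one attempt and no reset: what is moved stays moved. The work goes in short steps, Python scripts to look and compute and a shell command to move; the robot and the scene stay as the last step left them, time stands still between calls to the robot, and variables do not carry over. Pictures are saved under pics/ and viewed, at most 11 in all, crops included, and the job is handed in when it is done.

```bash
mkdir -p pics
cat > h.py <<'E'
import numpy as np, cv2
from scipy.spatial.transform import Rotation as R
from cell import robot
def snap(name,fn):
    im=robot.read_camera(name); cv2.imwrite('pics/'+fn,cv2.cvtColor(im,cv2.COLOR_RGB2BGR)); return im
def cam(name):
    m=robot.camera_model(name); a=np.array(m['attitude'],float)
    Rm=a if a.shape==(3,3) else R.from_euler('xyz',a).as_matrix()
    return np.array(m['camera_matrix']),np.array(m['position']),Rm
def ray(name,px,z):
    K,p,Rm=cam(name); d=Rm@np.linalg.solve(K,[px[0],px[1],1.]); return p+d*(z-p[2])/d[2]
def proj(name,P):
    K,p,Rm=cam(name); q=K@(Rm.T@(np.array(P)-p)); return q[:2]/q[2]
E
python3 - <<'E'
from h import *
for n in('top','side'):
    snap(n,n+'0.png'); print(robot.camera_model(n))
s=robot.observe(); print(s['tool_pos'],s['tool_rot'],s['opening'],robot.nose_length)
E
```

```text
{'camera_matrix': array([[494.84867861,   0.        , 320.66670074],
       [  0.        , 494.84867861, 235.14349078],
       [  0.        ,   0.        ,   1.        ]]), 'position': array([ 0.40380833, -0.09571938,  1.16724875]), 'attitude': array([-2.98645284,  0.0181029 , -1.54246872])}
{'camera_matrix': array([[504.85163229,   0.        , 324.10793012],
       [  0.        , 504.85163229, 234.50174948],
       [  0.        ,   0.        ,   1.        ]]), 'position': array([1.02041837, 0.34149302, 1.02038761]), 'attitude': array([-2.55077623,  0.00955397,  2.32742308])}
[0.18120836 0.49236513 0.23412765] [-3.14022641e+00 -2.17716380e-04  2.78881481e+00] 0.09232369117654841 0.008
```

View pics/top0.png

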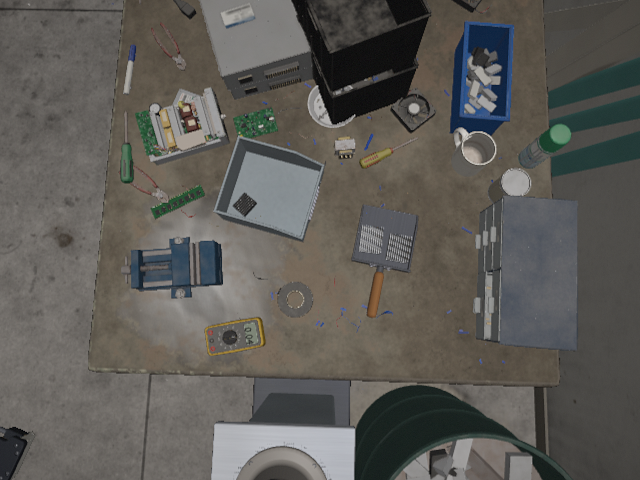

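View pics/side0.png

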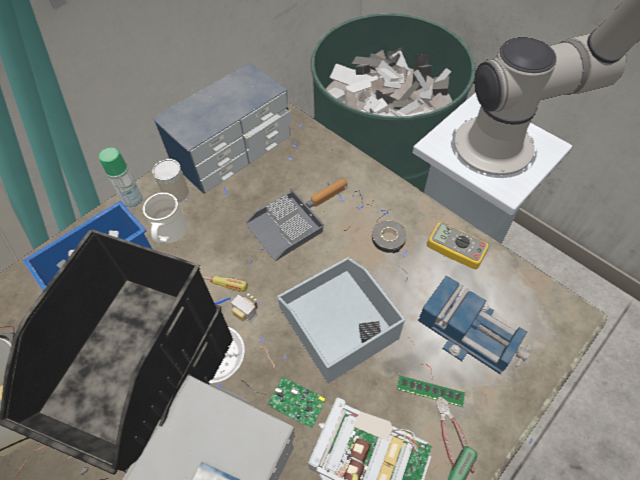

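The top view shows the bin with corners at about (240,138), (325,172), (303,240) and (215,210). The shovel blade is near (385,238), with its handle end at (374,315). I'll zoom in on the bin and shovel to find the low front and the corners.

Run:
```python
import cv2,numpy as np
t=cv2.imread('pics/top0.png');s=cv2.imread('pics/side0.png')
r=lambda im,x,y,w,h:cv2.resize(im[y:y+h,x:x+w],(400,300),interpolation=cv2.INTER_CUBIC)
out=np.vstack([np.hstack([r(t,200,130,133,100+0),r(s,270,255,160,120)]),np.hstack([r(t,330,200,133,100),r(s,240,160,133,100)])])
out=np.vstack([np.hstack([r(t,205,130,160,120),r(s,265,257,160,120)]),np.hstack([r(t,320,200,160,120),r(s,230,160,160,120)])])
cv2.imwrite('pics/crop1.png',out)
```

```text
(no output)
```

View pics/crop1.png

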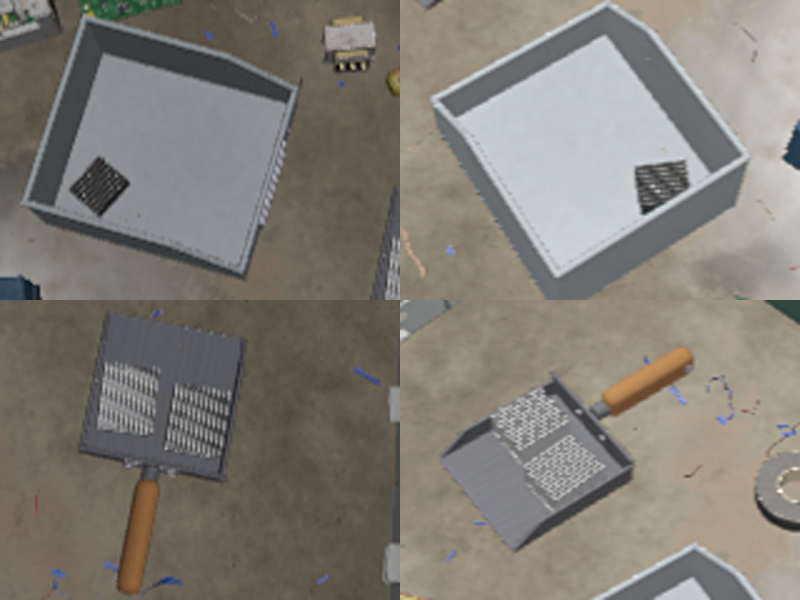

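Run:
```python
from h import *
np.set_printoptions(precision=4,suppress=True)
c=lambda x,y,ox,oy:(x/2.5+ox-.3,y/2.5+oy-.3)
for nm,(x,y),z in [('backL/top',(83,17),.105),('back/bot',(26,203),.105),('front a',(296,88),.062),('front b',(244,276),.062)]:
    print('top',nm,ray('top',c(x,y,205,130),z)[:2])
for nm,(x,y),z in [('frontA',(606-400,6),.105),('c2',(747-400,157),.105),('c3',(557-400,277),.105),('c4',(435-400,100),.062),('c3low',(557-400,277),.062),('c1low',(206,6),.062)]:
    print('side',nm,ray('side',c(x,y,265,257),z)[:2])
print('shovel: ')
o=(320,200-120)
for nm,(x,y),z in [('frontL',(109,312-300),.024),('frontR',(244,338-300),.024),('backL',(80,450-300),.034),('backR',(225,478-300),.034),('handle near',(147,482-300),.051),('handle end',(131,592-300),.051)]:
    print('top',nm,ray('top',c(x,y,320,200),z)[:2])
for nm,(x,y),z in [('frontL',(515-400,549-300),.003),('frontR',(443-400,459-300),.003),('backL',(632-400,465-300),.034),('backR',(556-400,376-300),.034),('h near',(610-400,400-300),.051),('h end',(685-400,354-300),.051)]:
    print('side',nm,ray('side',c(x,y,230,160),z)[:2])
```

```text
top backL/top [0.7892 0.1208]
top back/bot [0.6174 0.1618]
top front a [ 0.7405 -0.0718]
top front b [ 0.5637 -0.0297]
side frontA [ 0.5923 -0.0079]
side c2 [0.6197 0.165 ]
side c3 [0.7917 0.1222]
side c4 [ 0.7398 -0.068 ]
side c3low [0.781  0.1119]
side c1low [ 0.5722 -0.0243]
shovel: 
top frontL [ 0.6576 -0.1684]
top frontR [ 0.6358 -0.2952]
top backL [ 0.5251 -0.1431]
top backR [ 0.5029 -0.2759]
top handle near [ 0.496  -0.2032]
top handle end [ 0.3978 -0.19  ]
side frontL [ 0.6595 -0.1691]
side frontR [ 0.6366 -0.2963]
side backL [ 0.53   -0.1397]
side backR [ 0.5031 -0.27  ]
side h near [ 0.4973 -0.1998]
side h end [ 0.4049 -0.1853]
```

The low front rim faces −y: its middle is at about (0.652,−0.050) and the bin's yaw is about 76°. The shovel's origin is at about (0.581,−0.220), yaw −10.2°. Next I'll plan the approach to the handle.

```bash
cat >> h.py <<'E'
def plan(wps,start=None):
    s=robot.observe(); c=list(start) if start else [*s['tool_pos'],s['tool_rot'][2]]
    for w in wps:
        y=c[3]; d=np.subtract(w[:3],c[:3])
        tx=d[0]*np.cos(y)+d[1]*np.sin(y); ty=d[0]*np.sin(y)-d[1]*np.cos(y)
        print('x %.3f y %.3f z %.3f turn %.3f'%(tx,ty,-d[2],-(w[3]-y))); c=list(w)
E
python3 - <<'E'
from h import *
a,b=2.789,-0.178; f=lambda i:a+(b-a)*i/5
plan([(.30,.36,.235,f(1)),(.40,.22,.235,f(2)),(.44,.07,.235,f(3)),(.45,-.08,.235,f(4)),(.451,-.196,.20,f(5)),(.451,-.196,.10,f(5)),(.451,-.196,.03,f(5))])
E
```

```text
x -0.157 y -0.083 z -0.001 turn 0.593
x -0.172 y -0.001 z -0.000 turn 0.593
x -0.151 y 0.035 z -0.000 turn 0.593
x -0.122 y 0.088 z -0.000 turn 0.593
x -0.046 y 0.107 z 0.035 turn 0.593
x 0.000 y -0.000 z 0.100 turn -0.000
x 0.000 y -0.000 z 0.070 turn -0.000
```

```bash
python3 -m jog '[[[1,-0.031,-0.017,0,0.119],[1,-0.063,-0.033,0,0.237],[1,-0.094,-0.05,0,0.356],[1,-0.126,-0.066,0,0.474],[1,-0.157,-0.083,-0.001,0.593]]]'
python3 -m jog '[[[1,-0.034,0,0,0.119],[1,-0.069,0,0,0.237],[1,-0.103,0,0,0.356],[1,-0.138,0,0,0.474],[1,-0.172,-0.001,0,0.593]]]'
python3 -m jog '[[[1,-0.03,0.007,0,0.119],[1,-0.06,0.014,0,0.237],[1,-0.09,0.021,0,0.356],[1,-0.12,0.028,0,0.474],[1,-0.151,0.035,0,0.593]]]'
python3 -m jog '[[[1,-0.024,0.018,0,0.119],[1,-0.049,0.035,0,0.237],[1,-0.073,0.053,0,0.356],[1,-0.098,0.07,0,0.474],[1,-0.122,0.088,0,0.593]]]'
python3 -m jog '[[[1,-0.01,0.025,0,0.119],[1,-0.02,0.05,0.01,0.237],[1,-0.03,0.075,0.02,0.356],[1,-0.04,0.095,0.03,0.474],[1,-0.046,0.107,0.035,0.593]]]'
python3 -m jog '[[[1,0,0,0,0],[1,0,0,0,0]]]'
python3 - <<'E'
from h import *
plan([(.451,-.196,.10,-.178),(.451,-.196,.03,-.178)]); print(robot.observe()['contact_force'])
E
```

```text
time: 0.52
tool_pos: [0.3006, 0.3591, 0.2353]
tool_rot: [-3.141, 0.0, 2.191]
contact_force: [0.9, 0.1, 0.1]
opening: 0.0915
grip_force: 0.0
time: 0.93
tool_pos: [0.4005, 0.2189, 0.2356]
tool_rot: [-3.141, -0.0, 1.597]
contact_force: [0.7, -0.4, 0.2]
opening: 0.0921
grip_force: 0.0
time: 1.35
tool_pos: [0.4396, 0.0693, 0.2355]
tool_rot: [-3.141, 0.0, 1.004]
contact_force: [0.2, 0.5, -0.1]
opening: 0.0917
grip_force: 0.0
time: 1.77
tool_pos: [0.4488, -0.0809, 0.2355]
tool_rot: [-3.141, 0.0, 0.411]
contact_force: [0.8, 0.8, -0.1]
opening: 0.0916
grip_force: 0.0
time: 2.18
tool_pos: [0.4498, -0.1979, 0.1992]
tool_rot: [-3.141, 0.002, -0.184]
contact_force: [0.1, 0.4, 0.4]
opening: 0.0917
grip_force: 0.0
time: 2.35
tool_pos: [0.4501, -0.1961, 0.2001]
tool_rot: [-3.141, 0.001, -0.175]
contact_force: [0.2, -0.2, -0.1]
opening: 0.0916
grip_force: 0.0
x 0.001 y -0.000 z 0.100 turn 0.003
x 0.000 y -0.000 z 0.070 turn -0.000
[ 0.1605824  -0.23239336 -0.08392772]
```

```bash
python3 -m jog '[[[1,0,0,0.035,0],[1,0,0,0.07,0],[1,0,0,0.105,0],[1,0,0,0.14,0],[1,0,0,0.17,0]]]'
python3 -m jog '[[[1,0,0,0,0],[-1,0,0,0,0],[-1,0,0,0,0],[-1,0,0,0,0],[-1,0,0,0,0]]]' 60
python3 -m jog '[[[-1,0,0,0,0],[-1,0,0,0,0],[-1,0,0,0,0],[-1,0,0,0,0],[-1,0,0,0,0]]]' 60
python3 -m jog '[[[-1,0,0,0,0],[-1,0,0,-0.003,0],[-1,0,0,-0.01,0],[-1,0,0,-0.02,0],[-1,0,0,-0.03,0]]]' 60
python3 -m jog '[[[-1,0,0,0,0],[-1,0,0,0,0]]]' 60
python3 - <<'E'
from h import *
import cv2
s=snap('side','s1.png');t=snap('top','t1.png')
r=lambda im,x,y,w,h:cv2.resize(im[y:y+h,x:x+w],(400,300),interpolation=cv2.INTER_CUBIC)[:,:,::-1]
cv2.imwrite('pics/c2.png',np.hstack([r(t,320,200,160,120),r(s,230,140,160,120)]))
print(robot.observe()['torque'])
E
```

```text
time: 2.77
tool_pos: [0.4504, -0.1944, 0.0294]
tool_rot: [-3.141, 0.0, -0.172]
contact_force: [0.3, 0.9, -0.3]
opening: 0.0915
grip_force: 0.0
time: 3.18
tool_pos: [0.4518, -0.1964, 0.0327]
tool_rot: [3.14, -0.004, -0.175]
contact_force: [-0.3, 0.1, 0.1]
opening: 0.0696
grip_force: 0.0
time: 3.6
tool_pos: [0.4505, -0.1959, 0.0308]
tool_rot: [-3.142, -0.0, -0.176]
contact_force: [-0.0, -0.6, 0.4]
opening: 0.0361
grip_force: 0.0
time: 4.02
tool_pos: [0.45, -0.1955, 0.0612]
tool_rot: [-3.141, 0.002, -0.176]
contact_force: [0.9, 0.2, -3.7]
opening: 0.0214
grip_force: 59.9
time: 4.18
tool_pos: [0.4509, -0.1961, 0.0616]
tool_rot: [3.141, -0.002, -0.176]
contact_force: [-0.9, 0.2, -4.6]
opening: 0.0214
grip_force: 59.9
[ 0.07772281  0.57595194 -0.02462112]
```

View pics/c2.png

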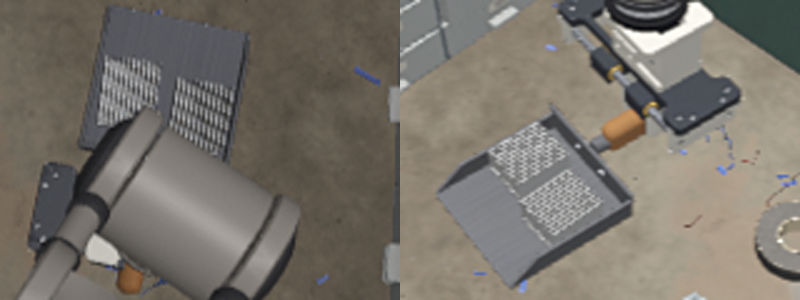

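```bash
cat >> h.py <<'E'
def tri(pt,ps):
    A=[];b=[]
    for n,px in(('top',pt),('side',ps)):
        K,p,Rm=cam(n); d=Rm@np.linalg.solve(K,[px[0],px[1],1.]); d/=np.linalg.norm(d); M=np.eye(3)-np.outer(d,d); A.append(M); b.append(M@p)
    return np.linalg.lstsq(np.vstack(A),np.hstack(b),rcond=None)[0]
E
python3 - <<'E'
from h import *
c=lambda x,y,ox,oy:(x/2.5+ox-.3,y/2.5+oy-.3)
print('before',tri(c(109,12,320,200),c(115,249,230,160)),tri(c(244,38,320,200),c(43,159,230,160)))
print('now',tri(c(108,7,320,200),c(115,285,230,140)),tri(c(249,38,320,200),c(37,197,230,140)))
E
```

```text
before [ 0.66104642 -0.16872524  0.00564791] [ 0.63833712 -0.29688564  0.00502046]
now [ 0.66001101 -0.16615418  0.0322149 ] [ 0.6370119  -0.30090233  0.01929567]
```

```bash
python3 - <<'E'
from h import *
a,b=-.176,1.326; f=lambda i:a+(b-a)*i/5
plan([(.451,-.196,.165,a)]+[(.451+.158*i/5,-.196-.026*i/5,.165,f(i)) for i in range(1,6)])
E
python3 -m jog '[[[-1,0,0,-0.008,0],[-1,0,0,-0.024,0],[-1,0,0,-0.044,0],[-1,0,0,-0.064,0],[-1,0,0,-0.082,0]]]' 60
python3 -m jog '[[[-1,0,0,-0.012,0],[-1,0,0,-0.018,0],[-1,0,0,-0.021,0],[-1,0,0,-0.021,0]]]' 60
```

```text
x 0.001 y 0.000 z -0.104 turn -0.000
x 0.032 y -0.000 z -0.000 turn -0.300
x 0.031 y 0.009 z -0.000 turn -0.300
x 0.027 y 0.018 z -0.000 turn -0.300
x 0.020 y 0.025 z -0.000 turn -0.300
x 0.012 y 0.030 z -0.000 turn -0.300
time: 4.7
tool_pos: [0.4503, -0.1958, 0.1439]
tool_rot: [-3.141, 0.0, -0.176]
contact_force: [0.3, -0.5, -4.3]
opening: 0.0215
grip_force: 59.9
time: 5.03
tool_pos: [0.4505, -0.1958, 0.1638]
tool_rot: [-3.142, -0.0, -0.176]
contact_force: [-0.5, -0.7, -3.7]
opening: 0.0213
grip_force: 59.9
```

```bash
python3 -m jog '[[[-1,0.002,0,0,-0.02],[-1,0.007,0,0,-0.07],[-1,0.014,0,0,-0.14],[-1,0.023,0,0,-0.22],[-1,0.032,0,0,-0.3]]]' 60
python3 -m jog '[[[-1,0.006,0.001,0,-0.06],[-1,0.012,0.003,0,-0.12],[-1,0.018,0.005,0,-0.18],[-1,0.025,0.007,0,-0.24],[-1,0.031,0.009,0,-0.3]]]' 60
python3 -m jog '[[[-1,0.005,0.003,0,-0.06],[-1,0.011,0.007,0,-0.12],[-1,0.016,0.011,0,-0.18],[-1,0.022,0.014,0,-0.24],[-1,0.027,0.018,0,-0.3]]]' 60
python3 -m jog '[[[-1,0.004,0.005,0,-0.06],[-1,0.008,0.01,0,-0.12],[-1,0.012,0.015,0,-0.18],[-1,0.016,0.02,0,-0.24],[-1,0.02,0.025,0,-0.3]]]' 60
python3 -m jog '[[[-1,0.003,0.007,0,-0.08],[-1,0.006,0.015,0,-0.16],[-1,0.009,0.023,0,-0.23],[-1,0.011,0.028,0,-0.28],[-1,0.012,0.03,0,-0.3]]]' 60
python3 -m jog '[[[-1,0,0,0,0],[-1,0,0,0,0]]]' 60
python3 - <<'E'
from h import *
s=snap('side','s2.png');t=snap('top','t2.png')
r=lambda im,x,y,w,h:cv2.resize(im[y:y+h,x:x+w],(400,600),interpolation=cv2.INTER_CUBIC)[:,:,::-1]
cv2.imwrite('pics/c3.png',np.hstack([r(t,250,130,160,240),r(s,230,140,160,240)]))
print(robot.observe()['torque'])
E
```

```text
time: 5.45
tool_pos: [0.482, -0.2013, 0.1625]
tool_rot: [-3.14, 0.002, 0.129]
contact_force: [0.2, -0.7, -4.3]
opening: 0.0215
grip_force: 59.9
time: 5.87
tool_pos: [0.514, -0.2065, 0.1623]
tool_rot: [-3.14, 0.001, 0.428]
contact_force: [-0.8, 0.2, -3.7]
opening: 0.0217
grip_force: 59.9
time: 6.28
tool_pos: [0.546, -0.2117, 0.1622]
tool_rot: [-3.14, 0.001, 0.728]
contact_force: [1.2, -1.1, -4.5]
opening: 0.0219
grip_force: 59.9
time: 6.7
tool_pos: [0.5775, -0.2174, 0.1621]
tool_rot: [-3.14, 0.0, 1.028]
contact_force: [-0.2, -0.8, -3.4]
opening: 0.0216
grip_force: 59.9
time: 7.12
tool_pos: [0.6098, -0.2229, 0.162]
tool_rot: [-3.14, -0.0, 1.327]
contact_force: [-0.0, -0.4, -4.5]
opening: 0.0214
grip_force: 59.9
time: 7.28
tool_pos: [0.609, -0.2226, 0.1628]
tool_rot: [-3.14, -0.0, 1.323]
contact_force: [-0.2, 0.5, -3.9]
opening: 0.0217
grip_force: 59.9
[-0.52502862  0.18120621 -0.05155366]
```

View pics/c3.png

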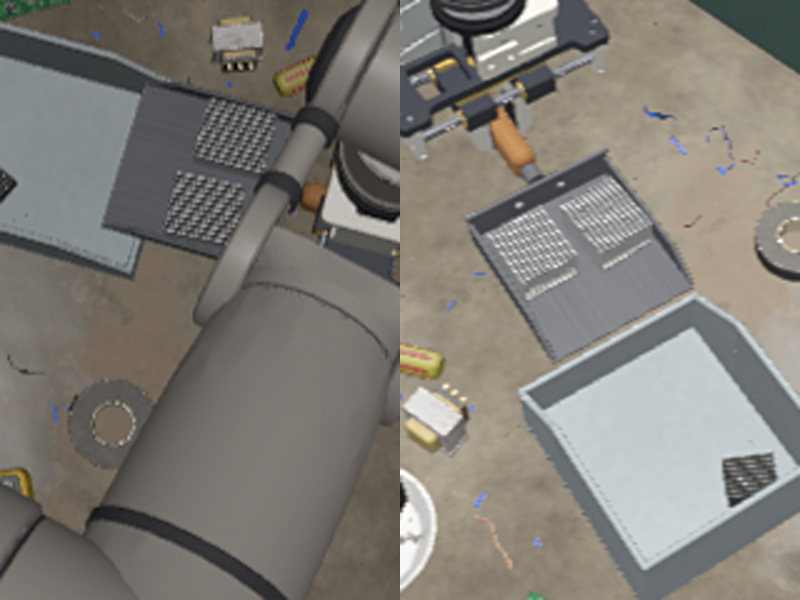

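The shovel is held level with both heat sinks on the blade. The lip corners are at top-crop (145,85) and (103,225) and at side-crop (692,287) and (557,358).

Run:
```python
from h import *
c=lambda x,y,ox,oy:(x/2.5+ox-.3,y/2.5+oy-.3)
a=tri(c(145,85,250,130),c(557-400,358,230,140)); b=tri(c(103,225,250,130),c(692-400,287,230,140))
print(a,b,(a+b)/2)
m=np.array([.652,-.05]);u=np.array([np.cos(np.radians(76)),np.sin(np.radians(76))]);l=((a+b)/2)[:2]-m
print('rim x',l@u,'rim y',l@np.array([-u[1],u[0]]),np.degrees(np.arctan2(*(a-b)[:2])))
```

```text
[ 0.72072117 -0.0397958   0.13303055] [ 0.59684872 -0.00730306  0.12971186] [ 0.65878494 -0.02354943  0.1313712 ]
rim x 0.027306301326577624 rim y -0.00018443039655751566 104.69801383458663
```

```bash
python3 -m jog '[[[-1,0,0,0.006,0],[-1,0,0,0.018,0],[-1,0,0,0.03,0],[-1,0,0,0.042,0],[-1,0,0,0.05,0]]]' 60
python3 -m jog '[[[-1,0,0,0.004,0],[-1,0,0,0.008,0],[-1,0,0,0.01,0],[-1,0,0,0.011,0],[-1,0,0,0.011,0]]]' 60
python3 -m jog '[[[-1,0,0,0.001,0],[-1,0,0,0.002,0],[-1,0,0,0.003,0],[-1,0,0,0.003,0]]]' 60
```

```text
time: 7.8
tool_pos: [0.6086, -0.2225, 0.1121]
tool_rot: [-3.14, -0.0, 1.323]
contact_force: [0.1, -0.0, -4.1]
opening: 0.0212
grip_force: 59.9
time: 8.22
tool_pos: [0.6095, -0.2228, 0.103]
tool_rot: [3.141, 0.0, 1.324]
contact_force: [-0.7, -0.4, -4.3]
opening: 0.0215
grip_force: 59.9
time: 8.55
tool_pos: [0.6093, -0.2227, 0.0996]
tool_rot: [-3.141, -0.0, 1.324]
contact_force: [0.1, 0.1, -3.0]
opening: 0.0217
grip_force: 59.9
```

```bash
python3 -m jog '[[[-1,0,0,0.001,0],[-1,0,0,0.002,0],[-1,0,0,0.002,0]]]' 60
python3 -m jog '[[[-1,0,0,0.001,0],[-1,0,0,0.002,0],[-1,0,0,0.002,0]]]' 60
python3 -c "from cell import robot; print(robot.observe()['torque'])"
```

```text
time: 8.8
tool_pos: [0.6092, -0.2227, 0.0975]
tool_rot: [-3.141, -0.0, 1.324]
contact_force: [0.2, -0.9, -3.8]
opening: 0.0216
grip_force: 59.9
time: 9.05
tool_pos: [0.6094, -0.2229, 0.0958]
tool_rot: [3.141, -0.0, 1.324]
contact_force: [-0.5, -0.1, -1.2]
opening: 0.0214
grip_force: 59.9
[-0.33548825  0.16317049  0.04141492]
```

```bash
python3 -m jog '[[[-1,0,0,0.001,0],[-1,0,0,0.0015,0],[-1,0,0,0.0015,0],[-1,0,0,0.0015,0]]]' 60
python3 -c "from cell import robot; print(robot.observe()['torque'])"
```

```text
time: 9.38
tool_pos: [0.6095, -0.2231, 0.0947]
tool_rot: [3.141, 0.0, 1.324]
contact_force: [-1.5, -2.9, 1.0]
opening: 0.0219
grip_force: 59.9
[-0.25112787  0.2238708   0.0243063 ]
```

```bash
python3 -m jog '[[[-1,0,0,0,0],[-1,0,0,0,0],[-1,0,0,0,0]]]' 60
python3 -m jog '[[[-1,0,0,0,0],[-1,0,0,0,0],[-1,0,0,0,0]]]' 10
python3 -c "from cell import robot; print(robot.observe()['torque'])"
python3 -m jog '[[[-1,0.002,0,-0.006,0],[-1,0.004,0,-0.012,0],[-1,0.006,0,-0.018,0],[-1,0.008,0,-0.024,0],[-1,0.01,0,-0.03,0]]]' 10
python3 -c "from cell import robot; print(robot.observe()['torque'])"
```

```text
time: 9.63
tool_pos: [0.6095, -0.2231, 0.0945]
tool_rot: [3.141, 0.0, 1.324]
contact_force: [-1.6, -4.0, 1.6]
opening: 0.0217
grip_force: 59.9
time: 9.88
tool_pos: [0.6096, -0.2226, 0.0941]
tool_rot: [3.141, -0.0, 1.324]
contact_force: [0.1, -1.4, -0.6]
opening: 0.0215
grip_force: 10.0
[-0.44058955 -0.12158444 -0.14206351]
time: 10.3
tool_pos: [0.6118, -0.2122, 0.1249]
tool_rot: [-3.141, -0.001, 1.324]
contact_force: [0.3, 1.5, -1.9]
opening: 0.0221
grip_force: 10.0
[ 0.00272914  0.01216831 -0.04827791]
```

```bash
python3 -m jog '[[[-1,0.003,0,-0.006,0],[-1,0.006,0,-0.011,0],[-1,0.009,0,-0.017,0],[-1,0.012,0,-0.022,0],[-1,0.015,0,-0.028,0]]]' 10
python3 - <<'E'
from h import *
s=snap('side','s3.png');t=snap('top','t3.png')
r=lambda im,x,y,w,h:cv2.resize(im[y:y+h,x:x+w],(400,500),interpolation=cv2.INTER_CUBIC)[:,:,::-1]
cv2.imwrite('pics/c4.png',np.hstack([r(t,230,130,160,200),r(s,250,160,160,200)]))
print(robot.observe()['torque'])
E
```

```text
time: 10.72
tool_pos: [0.6154, -0.1979, 0.1525]
tool_rot: [-3.141, -0.001, 1.324]
contact_force: [0.6, 0.8, -3.3]
opening: 0.0217
grip_force: 10.0
[ 0.01838512  0.18201581 -0.03038949]
```

View pics/c4.png

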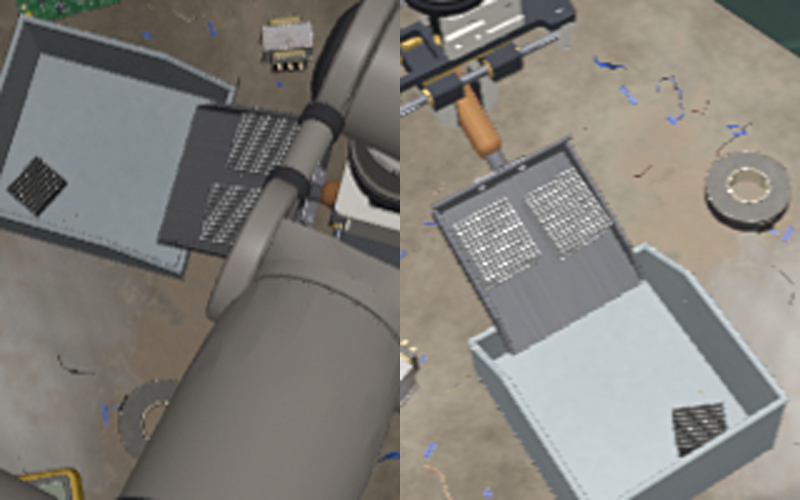

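The blade is tipped about 20° over the rim, both heat sinks are still on it, and the bin hasn't moved. I'll keep tipping.

```bash
python3 -m jog '[[[-1,0.004,0,-0.005,0],[-1,0.008,0,-0.01,0],[-1,0.012,0,-0.015,0],[-1,0.016,0,-0.02,0],[-1,0.019,0,-0.025,0]]]' 10
python3 -m jog '[[[-1,0.005,0,-0.004,0],[-1,0.009,0,-0.008,0],[-1,0.014,0,-0.012,0],[-1,0.019,0,-0.017,0],[-1,0.023,0,-0.021,0]]]' 10
python3 -m jog '[[[-1,0,0,0,0],[-1,0,0,0,0],[-1,0,0,0,0],[-1,0,0,0,0],[-1,0,0,0,0]]]' 10
python3 - <<'E'
from h import *
s=snap('side','s4.png');t=snap('top','t4.png')
r=lambda im,x,y,w,h:cv2.resize(im[y:y+h,x:x+w],(400,500),interpolation=cv2.INTER_CUBIC)[:,:,::-1]
cv2.imwrite('pics/c5.png',np.hstack([r(t,230,130,160,200),r(s,250,160,160,200)]))
E
```

```text
time: 11.23
tool_pos: [0.6202, -0.1792, 0.1775]
tool_rot: [-3.141, -0.001, 1.324]
contact_force: [0.6, 1.5, -3.2]
opening: 0.0218
grip_force: 10.0
time: 11.65
tool_pos: [0.6258, -0.1569, 0.1986]
tool_rot: [-3.141, -0.0, 1.324]
contact_force: [0.2, 0.1, -3.3]
opening: 0.022
grip_force: 10.0
time: 12.07
tool_pos: [0.6258, -0.1579, 0.1982]
tool_rot: [3.141, -0.0, 1.323]
contact_force: [0.4, 1.8, -2.3]
opening: 0.022
grip_force: 10.0
```

View pics/c5.png

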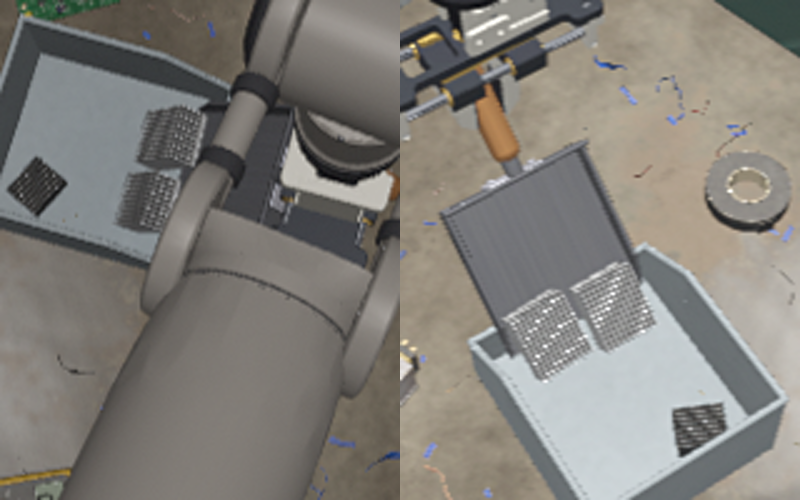

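The heat sinks have slid down. Their noses are in the bin and their tails seem to be leaning on the blade edge. I'll tip a little further and check whether they come free.

```bash
python3 -m jog '[[[-1,0.003,0,-0.002,0],[-1,0.006,0,-0.004,0],[-1,0.009,0,-0.006,0],[-1,0.012,0,-0.009,0],[-1,0.012,0,-0.009,0]]]' 10
python3 -m jog '[[[-1,0,0,0,0],[-1,0,0,0,0],[-1,0,0,0,0]]]' 10
python3 - <<'E'
from h import *
s=snap('side','s5.png');t=snap('top','t5.png')
r=lambda im,x,y,w,h:cv2.resize(im[y:y+h,x:x+w],(400,500),interpolation=cv2.INTER_CUBIC)[:,:,::-1]
cv2.imwrite('pics/c6.png',np.hstack([r(t,230,130,160,200),r(s,250,160,160,200)]))
E
```

```text
time: 12.58
tool_pos: [0.6291, -0.1455, 0.208]
tool_rot: [3.14, -0.0, 1.325]
contact_force: [0.2, -0.4, -1.7]
opening: 0.0217
grip_force: 10.0
time: 12.83
tool_pos: [0.6285, -0.1462, 0.2071]
tool_rot: [-3.141, 0.0, 1.324]
contact_force: [-0.0, 0.7, -1.6]
opening: 0.022
grip_force: 10.0
```

View pics/c6.png

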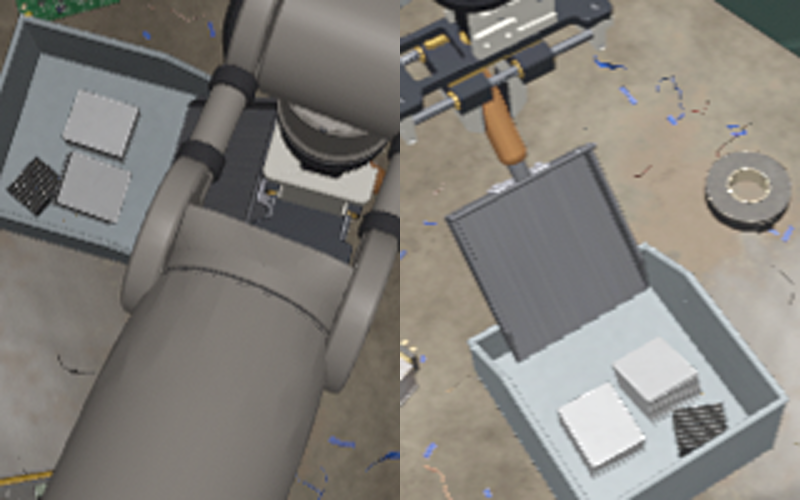

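Both heat sinks now lie upside down on the bin floor and the blade is empty. I'll tighten the grip, lift clear, and swing back to the free spot where the shovel started.

```bash
python3 -m jog '[[[-1,0,0,0,0],[-1,0,0,0,0],[-1,0,0,-0.01,0],[-1,-0.002,0,-0.025,0],[-1,-0.005,0,-0.045,0]]]' 60
python3 -m jog '[[[-1,-0.003,0,-0.02,0],[-1,-0.006,0,-0.04,0],[-1,-0.009,0,-0.06,0],[-1,-0.01,0,-0.075,0],[-1,-0.01,0,-0.075,0]]]' 60
python3 - <<'E'
from h import *
s=robot.observe(); p=s['tool_pos']; print(s['torque'])
a,b=1.324,-.176; e=np.array([.53,-.21,p[2]])
plan([(*(p+(e-p)*i/5),a+(b-a)*i/5) for i in range(1,6)])
E
```

```text
time: 13.35
tool_pos: [0.6269, -0.1506, 0.252]
tool_rot: [-3.139, -0.0, 1.324]
contact_force: [0.3, 0.5, -1.7]
opening: 0.0213
grip_force: 60.0
time: 13.77
tool_pos: [0.6259, -0.1614, 0.332]
tool_rot: [3.134, 0.001, 1.323]
contact_force: [1.1, -0.6, -2.2]
opening: 0.0216
grip_force: 60.0
[-0.21551749  0.08593674  0.00103637]
x -0.014 y -0.016 z -0.000 turn 0.299
x -0.018 y -0.011 z -0.000 turn 0.300
x -0.021 y -0.005 z -0.000 turn 0.300
x -0.021 y 0.001 z -0.000 turn 0.300
x -0.020 y 0.007 z -0.000 turn 0.300
```

```bash
python3 -m jog '[[[-1,-0.001,-0.001,0,0.02],[-1,-0.004,-0.004,0,0.08],[-1,-0.007,-0.008,0,0.15],[-1,-0.01,-0.012,0,0.22],[-1,-0.014,-0.016,0,0.3]]]' 60
python3 -m jog '[[[-1,-0.003,-0.002,0,0.06],[-1,-0.007,-0.004,0,0.12],[-1,-0.011,-0.006,0,0.18],[-1,-0.014,-0.009,0,0.24],[-1,-0.018,-0.011,0,0.3]]]' 60
python3 -m jog '[[[-1,-0.004,-0.001,0,0.06],[-1,-0.008,-0.002,0,0.12],[-1,-0.012,-0.003,0,0.18],[-1,-0.016,-0.004,0,0.24],[-1,-0.021,-0.005,0,0.3]]]' 60
python3 -m jog '[[[-1,-0.004,0,0,0.06],[-1,-0.008,0,0,0.12],[-1,-0.012,0,0,0.18],[-1,-0.016,0,0,0.24],[-1,-0.021,0.001,0,0.3]]]' 60
python3 -m jog '[[[-1,-0.005,0.002,0,0.08],[-1,-0.01,0.004,0,0.16],[-1,-0.015,0.006,0,0.23],[-1,-0.018,0.007,0,0.28],[-1,-0.02,0.007,0,0.3]]]' 60
python3 -m jog '[[[-1,0,0,0.02,0],[-1,0,0,0.05,0],[-1,0,0,0.08,0],[-1,0,0,0.1,0],[-1,0,0,0.11,0]]]' 60
python3 -m jog '[[[-1,0,0,0,0],[-1,0,0,0,0]]]' 60
python3 - <<'E'
from h import *
s=snap('side','s6.png');t=snap('top','t6.png')
r=lambda im,x,y,w,h:cv2.resize(im[y:y+h,x:x+w],(400,500),interpolation=cv2.INTER_CUBIC)[:,:,::-1]
cv2.imwrite('pics/c7.png',np.hstack([r(t,290,150,160,200),r(s,210,110,160,200)]))
print(robot.observe()['torque'])
E
```

```text
time: 14.18
tool_pos: [0.6053, -0.17, 0.3254]
tool_rot: [-3.138, 0.0, 1.02]
contact_force: [-0.3, -0.3, -2.0]
opening: 0.0216
grip_force: 60.0
time: 14.6
tool_pos: [0.5865, -0.1796, 0.3255]
tool_rot: [-3.139, 0.001, 0.72]
contact_force: [-0.6, -0.3, -1.8]
opening: 0.0215
grip_force: 60.0
time: 15.02
tool_pos: [0.5675, -0.1898, 0.3254]
tool_rot: [-3.139, 0.002, 0.42]
contact_force: [-0.5, -0.4, -2.3]
opening: 0.0217
grip_force: 60.0
time: 15.43
tool_pos: [0.5487, -0.1992, 0.3255]
tool_rot: [-3.139, 0.003, 0.12]
contact_force: [0.7, -1.2, -2.0]
opening: 0.0214
grip_force: 60.0
time: 15.85
tool_pos: [0.5296, -0.209, 0.3257]
tool_rot: [-3.141, 0.003, -0.18]
contact_force: [0.0, 0.8, -2.3]
opening: 0.0216
grip_force: 60.0
time: 16.27
tool_pos: [0.5287, -0.2079, 0.2131]
tool_rot: [-3.139, 0.007, -0.176]
contact_force: [-0.7, -0.0, -2.4]
opening: 0.0215
grip_force: 60.0
time: 16.43
tool_pos: [0.5306, -0.2091, 0.2173]
tool_rot: [-3.141, 0.0, -0.176]
contact_force: [0.1, -0.3, -1.6]
opening: 0.0218
grip_force: 60.0
[-0.03042169  0.31198664 -0.01148402]
```

View pics/c7.png

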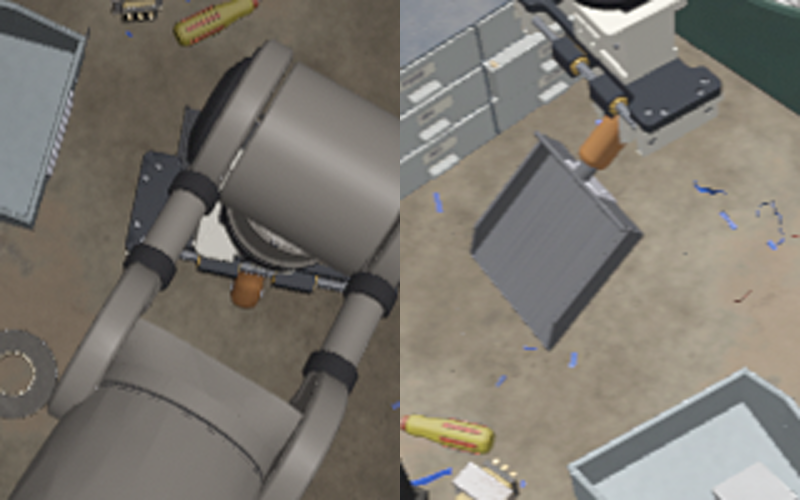

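```bash
python3 -m jog '[[[-1,0,0,0.01,0],[-1,0,0,0.02,0],[-1,0,0,0.03,0],[-1,0,0,0.038,0],[-1,0,0,0.043,0]]]' 25
python3 -m jog '[[[-1,0,0,0.003,0],[-1,0,0,0.006,0],[-1,0,0,0.009,0],[-1,0,0,0.012,0]]]' 25
python3 -c "from cell import robot; print(robot.observe()['torque'])"
```

```text
time: 16.95
tool_pos: [0.5299, -0.2088, 0.1724]
tool_rot: [-3.141, 0.002, -0.176]
contact_force: [-0.3, 0.3, -2.4]
opening: 0.0219
grip_force: 25.0
time: 17.28
tool_pos: [0.5307, -0.2092, 0.1622]
tool_rot: [3.141, -0.001, -0.176]
contact_force: [-0.2, -0.4, -1.8]
opening: 0.0215
grip_force: 25.0
[-0.03441133  0.30862155 -0.01545105]
```

```bash
python3 -m jog '[[[-1,0,0,0.003,0],[-1,0,0,0.006,0],[-1,0,0,0.006,0]]]' 15
python3 -c "from cell import robot; print(robot.observe()['torque'])"
python3 -m jog '[[[-1,0,0,0.003,0],[-1,0,0,0.006,0],[-1,0,0,0.006,0]]]' 15
python3 -c "from cell import robot; print(robot.observe()['torque'])"
```

```text
time: 17.53
tool_pos: [0.5305, -0.2092, 0.1559]
tool_rot: [-3.142, -0.0, -0.176]
contact_force: [0.6, 0.3, -0.4]
opening: 0.022
grip_force: 15.0
[-0.06373954  0.05826053  0.04034499]
time: 17.78
tool_pos: [0.5297, -0.2091, 0.1509]
tool_rot: [3.141, 0.001, -0.176]
contact_force: [-6.2, 0.6, 5.5]
opening: 0.0218
grip_force: 15.0
[ 0.08344     0.92106944 -0.00113655]
```

```bash
python3 -m jog '[[[-1,-0.008,0,0,0],[-1,-0.014,0,0.005,0],[-1,-0.021,0,0.011,0],[-1,-0.027,0,0.017,0],[-1,-0.034,0,0.025,0]]]' 8
python3 -m jog '[[[-1,-0.004,0,0.006,0],[-1,-0.009,0,0.012,0],[-1,-0.013,0,0.018,0],[-1,-0.017,0,0.024,0],[-1,-0.021,0,0.029,0]]]' 8
python3 -m jog '[[[-1,-0.003,0,0.006,0],[-1,-0.006,0,0.012,0],[-1,-0.01,0,0.018,0],[-1,-0.013,0,0.024,0],[-1,-0.016,0,0.03,0]]]' 8
python3 -c "from cell import robot; print(robot.observe()['torque'])"
```

```text
time: 18.2
tool_pos: [0.4969, -0.2032, 0.125]
tool_rot: [3.141, -0.001, -0.176]
contact_force: [2.1, -1.1, -0.7]
opening: 0.0222
grip_force: 8.0
time: 18.62
tool_pos: [0.4762, -0.1995, 0.0956]
tool_rot: [-3.142, -0.0, -0.176]
contact_force: [0.5, -0.5, -0.7]
opening: 0.0216
grip_force: 8.0
time: 19.03
tool_pos: [0.4605, -0.1967, 0.0656]
tool_rot: [3.142, -0.0, -0.176]
contact_force: [0.6, 0.1, -0.9]
opening: 0.0221
grip_force: 8.0
[-0.11994469 -0.11206714  0.00250488]
```

```bash
python3 -m jog '[[[-1,-0.002,0,0.006,0],[-1,-0.004,0,0.012,0],[-1,-0.006,0,0.018,0],[-1,-0.007,0,0.024,0],[-1,-0.008,0,0.029,0]]]' 8
python3 -m jog '[[[-1,0,0,0.002,0],[-1,0,0,0.004,0],[-1,0,0,0.004,0]]]' 8
python3 - <<'E'
from h import *
s=snap('side','s7.png');t=snap('top','t7.png')
r=lambda im,x,y,w,h:cv2.resize(im[y:y+h,x:x+w],(400,300),interpolation=cv2.INTER_CUBIC)[:,:,::-1]
cv2.imwrite('pics/c8.png',np.hstack([r(t,320,200,160,120),r(s,230,140,160,120)]))
print(robot.observe()['torque'])
E
```

```text
time: 19.45
tool_pos: [0.4522, -0.1951, 0.0364]
tool_rot: [-3.141, 0.001, -0.176]
contact_force: [-0.7, 0.6, 0.1]
opening: 0.0217
grip_force: 8.0
time: 19.7
tool_pos: [0.4519, -0.195, 0.0329]
tool_rot: [-3.141, 0.002, -0.176]
contact_force: [-1.9, -0.5, 1.0]
opening: 0.0218
grip_force: 8.0
[0.04429056 0.61734089 0.02311862]
```

View pics/c8.png

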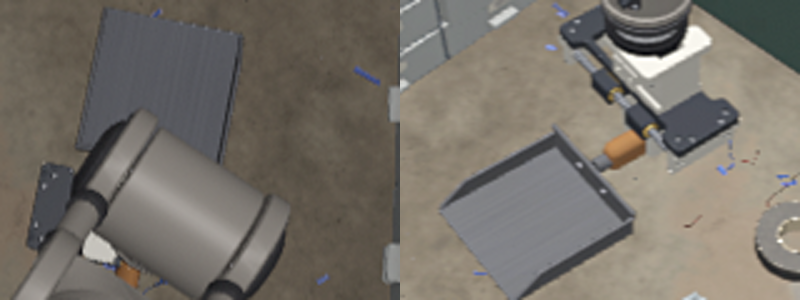

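The shovel lies flat on the bench, so I'll release it and move away.

```bash
python3 -m jog '[[[1,0,0,0,0],[1,0,0,0,0],[1,0,0,0,0],[1,0,0,0,0],[1,0,0,0,0]]]' 8
python3 -m jog '[[[1,0,0,0,0],[1,0,0,0,0],[1,0,0,0,0],[1,0,0,0,0],[1,0,0,0,0]]]' 8
python3 -m jog '[[[1,0,0,-0.02,0],[1,0,0,-0.05,0],[1,0,0,-0.09,0],[1,0,0,-0.13,0],[1,0,0,-0.17,0]]]' 8
python3 -m jog '[[[1,-0.01,0.03,0,0],[1,-0.02,0.06,0,0],[1,-0.03,0.1,0,0],[1,-0.03,0.12,0,0],[1,-0.03,0.12,0,0]]]' 8
python3 -m jog '[[[1,-0.01,-0.03,0,0],[1,0,-0.06,0,0],[1,0,-0.1,0,0],[1,0,-0.14,0,0],[1,0,-0.18,0,0]]]' 8
python3 -m jog '[[[1,0,-0.03,0,0],[1,0,-0.06,0,0],[1,0,-0.1,0,0],[1,0,-0.1,0,0],[1,0,-0.1,0,0]]]' 8
python3 - <<'E'
from h import *
s=snap('side','s8.png');t=snap('top','t8.png')
r=lambda im,x,y,w,h:cv2.resize(im[y:y+h,x:x+w],(400,400),interpolation=cv2.INTER_CUBIC)[:,:,::-1]
cv2.imwrite('pics/c9.png',np.hstack([r(t,200,120,250,250),r(s,230,140,250,250)]))
E
```

```text
time: 20.22
tool_pos: [0.453, -0.1954, 0.0333]
tool_rot: [3.142, -0.001, -0.176]
contact_force: [0.1, -0.0, 0.8]
opening: 0.0503
grip_force: 0.0
time: 20.63
tool_pos: [0.4528, -0.1953, 0.0332]
tool_rot: [-3.141, -0.0, -0.176]
contact_force: [0.8, -0.1, 0.3]
opening: 0.0838
grip_force: 0.0
time: 21.05
tool_pos: [0.4523, -0.195, 0.205]
tool_rot: [-3.141, 0.0, -0.176]
contact_force: [0.6, -1.3, 0.4]
opening: 0.0917
grip_force: 0.0
time: 21.47
tool_pos: [0.401, -0.3119, 0.2033]
tool_rot: [3.14, -0.001, -0.18]
contact_force: [0.1, -0.1, -0.1]
opening: 0.0921
grip_force: 0.0
time: 21.88
tool_pos: [0.4336, -0.1288, 0.2031]
tool_rot: [-3.141, 0.0, -0.177]
contact_force: [1.2, -0.1, 0.2]
opening: 0.0919
grip_force: 0.0
time: 22.3
tool_pos: [0.4511, -0.0302, 0.2032]
tool_rot: [-3.141, 0.0, -0.171]
contact_force: [-0.2, 0.3, -0.3]
opening: 0.0918
grip_force: 0.0
```

View pics/c9.png

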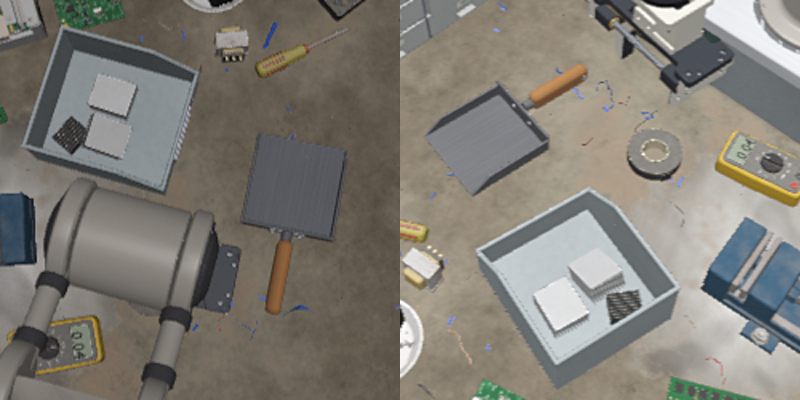

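The shovel is flat and released, both heat sinks lie in the bin, and the bin and bystanders haven't visibly moved. I'm handing in.

```bash
python3 -m jog '[[[1,0,0,0,0],[1,0,0,0,0],[1,0,0,0,0]]]'; python3 -c "from cell import robot; print(robot.hand_in())"
```

```text
time: 22.65
tool_pos: [0.4512, -0.0335, 0.2032]
tool_rot: [-3.142, 0.0, -0.178]
contact_force: [0.6, 0.1, 0.2]
opening: 0.0916
grip_force: 0.0
the job is handed in; nothing more can be done
None
```

I handed the job in at about 23 s: in the last pictures both heat sinks lie in the bin, the empty shovel is flat and released on the bench, and the bin and bystanders look unmoved; no verdict was returned.

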